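Stow the top twist-lock cup in the tilt-out bin

ROBOT

A 6-joint arm with a two-finger parallel gripper is mounted at the origin on the work surface. World frame = base frame: x ahead of the robot, y to its left, z up, the work surface at z = 0. Lengths are in m, angles in rad, forces in N, time in s.
With the tool pointing down it reaches from about 0.25 to 0.725 m from the base axis. Payload 4 kg.
Tool frame: the origin (TCP) lies on the centre line of the jaws, within the pads' length; the fingertips stand 17 mm ahead of it and the grasp point (between the pads) lies 2 mm behind it; z points along the fingers, y is the line along which they close (so a half turn about z gives the same grasp; the last joint's range is limited). The gripper opens to 85 mm and grips with 20 to 120 N. Pads are 22 mm wide; open, the fingers measure 114 mm over their backs; the gripper's body (76 mm by 85 mm) begins 54 mm behind the grasp point. The pads swing forward as they close: fully open they stand 13 mm farther back than shut.
Start: joints at [1.318, 0.241, 0.005, 1.335, 0, 1.571], TCP at [0.125, 0.484, 0.248] pointing down, gripper open.
Joint ranges: [-2.72, 2.72], [-1.05, 1.87], [-1.09, 1.28], [-1.99, 2.15], [-1.42, 1.44], [-3.14, 3.14]. Speed limits (rad/s): [2.79, 2.79, 3.14, 3.14, 3.14, 3.14].

INTERFACE

Orientations are given as a unit quaternion [x, y, z, w].
In Python, from workcell import get_obs, imaging, order gives the robot as it stands.
- The arm moves only by the tool apply_moves, never from a script. Its argument "targets" is a list that holds one entry, the list of rows, each a list of 5 numbers: the shift along the world's x, y, z in units of 40 mm (1.0 is 40 mm), then the turn about the world's z in degrees, then the gripper command: -1 is shut, 1 is fully open, values between are in proportion. In form: [[[dx, dy, dz, turn, fingers], ...]]. A call has 1 to 8 rows; each row shifts and turns the commanded pose from where the row before left it; what a row does not reach is not made up. A row lasts 1/12 s, in which the tool goes at most 41.7 mm and 7.16 degrees, less where a joint would pass 70% of its speed; a pose out of reach is approached as far as the arm can. A call is refused whole if a number of a shift passes 1 or a number of a turn 7.16, either way. A call with a gripper value outside its range is refused whole. The fingers move at their own pace and stop on an object; the grip force is fixed at half the most. Time passes only in rows, so rows that do not move let the fingers close. It gives the time, the measured TCP pose, the force, the opening and the grip force at its end, in the units of the state.
- get_obs(): the state, without advancing time (a new reading comes with each control period).
- imaging.camera(name): name is "scene" or "top" or "wrist"; returns (picture, depth): 400x640x3 uint8, blue, green, red; 400x640 float32, m along the optical axis (not along the pixel's ray), 0 where there is no reading.
- imaging.get_calibration(name): a dict with "camera_matrix" (3x3 intrinsics, pixels), "k1" (the pictures are not rectified: a ray, as slopes to the right and down, at radius r is drawn at 1 + k1 r^2 times it, then the intrinsics apply), "eye" and "rotation" of the camera in the world; the wrist camera has in their place "hand_eye" (4x4, takes a point from camera to tool coordinates, whose origin is the TCP and whose axes are the flange's). Camera axes: x right, y down, z forward; pixel columns grow to the right and rows downward; lengths in m; the calibration is good to about 2 mm. A picture is of the moment at which its call begins: read the wrist's pose just before it. get_calibration takes no time and is no camera call.
- order.job_done(): hands the job in; it is judged then, once.
The state is a dict: "clock": time; "joint_pos": joint angles; "joint_vel": joint speeds; "tau": joint torques, N m; "eef_pos": TCP position; "tool_rot": TCP orientation; "ft_force": force on the tool from outside, world axes, zero at the start; "ft_torque": the same for the moment, N m; "grip_width": finger opening in m; "grasp_force": force on a finger pad.
Only numpy, scipy, OpenCV 4.12 (cv2) and the standard library are available. Lean on these libraries where they do the work, as an engineer would, in place of code of your own. Each camera call takes 0.05 s, during which the arm holds its last target. There are 200 camera calls.

TASK

Take the top cup off the nested stack of twist-lock storage cups: raise it slightly out of its notches, turn it anticlockwise (seen from above) while raised until its ears are out from under the clips, and lift it off without forcing the clips. Lower it, mouth up and without dropping it, into the open tilt-out bin, then push the bin fully shut with the cup inside, on its foot (it may lean a little). Leave everything else on the bench where it is.

Things in the scene. Friction and masses are not known exactly. Their poses are not given: they have to be found in the camera images.
- cup_mid (a point): centre of the top cup, half-way up (60 mm above its foot); cup axes: z up, x through ears and clips. Grey plastic, 0.13 kg, open-topped, 122 mm tall with clips. Outer diameter 44 mm at the foot, 54 at 55 mm up, then a straight grip band of 64 mm diameter from 60 to 100 mm (rim); wall 3 mm. Its +y and -y sides are free for fingers.
- cup_ear (a point): outer end of the top cup's +x ear, 44 mm from the axis. The cup has two ears, at its +x and -x, 12 mm wide, from 55 to 61 mm above its foot.
- cup_clip (a point): top of the empty clip at +x on the top cup's own rim, 122 mm above its foot. Two such clips, at +x and -x, each 26 mm wide, reach from 94 to 122 mm above the foot and out to 50 mm from the axis.
- stack: the two lower cups, same shape as the top one, screwed to the bench on a black 104 mm disc. Origin on the bench at the stack's axis, z up, x through the clips. The middle cup's rim is 153 mm and its clip tops 175 mm above the bench. The top cup sits nested 55 mm deep in it, 2 mm clearance around: its foot at 98, centre at 158, clip tops at 220 mm. It is clear when raised 80 mm.
- notch (a point): notch of the middle cup's +x clip, where an ear rests (same at -x). It has a 4 mm bump on the anticlockwise side, a full-height stop on the clockwise side and a lip that lets the cup rise at most 12 mm. So raise the cup about 8 mm (5 to 11), turn it anticlockwise seen from above by 0.75 rad (at least 0.55, up to 1.5) at that height, then lift.
- bin_case: white plastic case of the tilt-out bin, fixed. Origin on the bench at the bin's hinge line, middle of its width; x points into the case, y along the hinge, z up. It reaches from x = 5 to 158 mm, y = -78 to 78 mm, Its sides are 75 mm high up to x = 87 mm; from there back it is 171 mm high and covered on top.
- bin (a joint): tilt of the bin in rad: 0 shut (front upright), 0.55 fully open (top of the front swung out to the case's -x). It turns about the case's y axis through the case's origin and stays where it is left (stiff hinge, 0.5 N m: about 4 N at the lip).
- bin_floor (a point): middle of the bin's inner floor, axes tilting with the bin: x from front panel to back wall, z off the floor. From the hinge line it lies 65 mm along x and 9 mm along z. White plastic bin, inside 126 mm (x) by 122 mm (y); back and side walls reach 69 mm from the hinge along z, the front panel (5 mm thick, 156 mm wide) 150 mm.
- bin_lip (a point): top edge of the front panel's outer face at the middle of its width, 150 mm from the hinge line along the bin's z and 5 mm out along -x; a 100 mm wide finger lip reaches 12 mm outwards (-x) from this point
- can_mid (a point): aluminium spray can, 52 mm diameter, 165 mm tall, standing; point on its axis 80 mm up. Bystander
- paperweight: glass marble paperweight, 60 mm ball on a steel foot, 66 mm tall; origin under its centre. Bystander
- headlamp: blue plastic headlamp with a toggle switch, 66 by 50 mm, 50 mm tall; origin under its centre. Bystander
- boot_spikes: stainless steel boot spike set, 170 by 85 mm, 44 mm tall, long side along its x; origin under its centre. Bystander
- door_wedge: red door wedge, 110 by 40 mm, 33 mm tall, long side along its x; origin under its centre. Bystander
- shoe_brush: wooden shoe brush, 190 by 52 mm, 44 mm tall, lying along its x; origin under its centre. Bystander
- mug: white mug, 76 mm diameter, 90 mm tall; origin under its centre. Bystander
Things that resemble listed ones, but are neither listed nor needed, are in the scene too. What is shaped like the part that bears cup_mid but turquoise is not meant.

How it is judged:
On the way, in this order (a step that is already met when the one before it is completed fails the run):
1. the top cup is turned out from under the clips while raised but still nested in the stack (angle between the x axis of cup_mid and the x axis of stack, either way round above 0.3 rad and z of cup_mid in the frame of stack between 0.16 and 0.205 m), for 0.05 s.
2. the cup is lifted clear of the stack (height (world z) of cup_mid above 0.225 m), for 0.1 s.
3. the cup is let go in the bin, mouth up, while the bin is still open (z of cup_mid in the frame of bin_floor below 0.075 m and x of cup_mid in the frame of bin_floor between -0.07 and 0.065 m and contact force between the fingers and cup below 0.1 N and angle between cup_mid's own z axis and vertical below 1 rad and value of joint bin above 0.2 rad), for 0.1 s.
At the end, for the whole second after the job is handed in: the bin is shut (within 0.04 rad), the cup rests on its foot on the bin's floor, inside its walls, mouth up and leaning less than 0.5 rad (value of joint bin below 0.04 rad and z of cup_mid in the frame of bin_floor between 0.045 and 0.075 m and x of cup_mid in the frame of bin_floor between -0.065 and 0.065 m and y of cup_mid in the frame of bin_floor between -0.065 and 0.065 m and angle between cup_mid's own z axis and vertical below 0.5 rad and linear speed of cup below 0.02 m/s); the robot touches nothing.
It fails at once if the clips are forced: more than 50 N between the cup and the stack (contact force between cup and stack above 50 N).
It fails at once if the cup is dropped: it falls free at more than 0.8 m/s (linear speed of cup above 0.8 m/s and contact force between cup and anything else below 0.1 N).
It fails at once if a bystander is shifted more than 30 mm or the can is knocked over (distance of any of can_mid, paperweight, headlamp, boot_spikes, door_wedge, shoe_brush, mug from where it was at the start of the episode above 0.03 m).
It also fails if it takes over 56 s, if anything falls off the work surface, if the arm or the gripper's body presses on something with over 40 N, if the wrist force passes 120 N, or if a joint passes its speed limit or range.

## Working session

There is one attempt and no reset: what is moved stays moved. The work goes in short steps, Python scripts to look and compute and a tool call to move; the robot and the scene stay as the last step left them, time stands still between calls to the robot, and variables do not carry over. Pictures are saved under pics/ and viewed, at most 10 in all, crops included, and the job is handed in when it is done.

Besides the shell and the picture viewer there is one more tool, called in YAML: its name, and indented under it one key for each argument. apply_moves: Moves the arm, as the interface text tells. Its arguments: {"type":"object","properties":{"targets":{"type":"array","items":{"type":"array","items":{"type":"array","items":{"type":"number"}}}}},"required":["targets"]}

```bash
mkdir -p pics; cat > h.py <<'E'
import numpy as np, cv2
from workcell import get_obs, imaging, order
from scipy.spatial.transform import Rotation as R
def snap(n):
    o=get_obs(); im,d=imaging.camera(n); c=imaging.get_calibration(n)
    if 'hand_eye' in c:
        T=np.eye(4); T[:3,:3]=R.from_quat(o['tool_rot']).as_matrix(); T[:3,3]=o['eef_pos']; T=T@np.array(c['hand_eye'])
    else:
        T=np.eye(4); T[:3,:3]=c['rotation']; T[:3,3]=c['eye']
    K=np.array(c['camera_matrix']); k=float(c['k1'])
    v,u=np.mgrid[0:400,0:640].astype(float)
    p=np.stack([u.ravel(),v.ravel()],1)[:,None]
    s=cv2.undistortPoints(p,K,np.array([k,0,0,0,0.]))[:,0].reshape(400,640,2)
    P=np.dstack([s*d[...,None],d])@T[:3,:3].T+T[:3,3]
    P[d==0]=np.nan
    np.savez('/tmp/%s.npz'%n,im=im,d=d,P=P,T=T)
    return im,d,P
E
python3 - <<'E'
from h import *
for n in('scene','top'):
    im,d,P=snap(n); cv2.imwrite(f'pics/{n}0.png',im)
    c=imaging.get_calibration(n); print(n,c['eye'],np.round(c['rotation'],2).tolist())
o=get_obs();print(o)
E
```

```text
Traceback (most recent call last):
  File "h.py", line 9, in snap
    T=np.eye(4); T[:3,:3]=c['rotation']; T[:3,3]=c['eye']
                 ~^^^^^^^
ValueError: could not broadcast input array from shape (4,) into shape (3,3)
```

```bash
sed -i "s/T\[:3,:3\]=c\['rotation'\]/T[:3,:3]=R.from_quat(c['rotation']).as_matrix()/" h.py
python3 - <<'E'
from h import *
for n in('scene','top'):
    im,d,P=snap(n); cv2.imwrite(f'pics/{n}0.png',im)
    c=imaging.get_calibration(n); print(n,c['eye'],np.round(R.from_quat(c['rotation']).as_matrix(),2).tolist())
    g=P[::40,::40]; print(np.nanmin(P[...,2]),np.nanmedian(P[...,2]))
o=get_obs();print(o)
E
```

```text
scene [ 1.06898553 -0.74672978  1.12869499] [[0.8, 0.43, -0.42], [0.6, -0.57, 0.56], [-0.0, -0.7, -0.72]]
-0.7818434959961618 -0.0015368501727741624
top [0.42076798 0.00755178 1.57157024] [[-0.02, -1.0, 0.05], [-1.0, 0.02, -0.01], [0.01, -0.05, -1.0]]
-0.782954453537307 -0.0035386590904741277
{'clock': 0.15, 'joint_pos': array([ 1.31800096e+00,  2.41257591e-01,  4.06198695e-03,  1.33517685e+00,
       -3.71519941e-05,  1.57078791e+00]), 'joint_vel': array([-0.00179899, -0.00245008,  0.00176254,  0.00053255, -0.00187264,
       -0.00246584]), 'tau': array([-1.50629880e-04, -3.72634006e+01,  2.52638018e+01,  1.23735575e-02,
        4.18513412e-05, -2.08229278e-05]), 'eef_pos': array([0.12495863, 0.4836901 , 0.24761941]), 'tool_rot': array([ 1.26057159e-01,  9.92022667e-01, -7.84116697e-04, -8.09197075e-05]), 'ft_force': array([ 0.25555413,  0.62401158, -1.10811574]), 'ft_torque': array([-0.00623719, -0.03681278, -0.06670668]), 'grasp_force': 0.0, 'grip_width': 0.0853062306657431}
```

View pics/scene0.png

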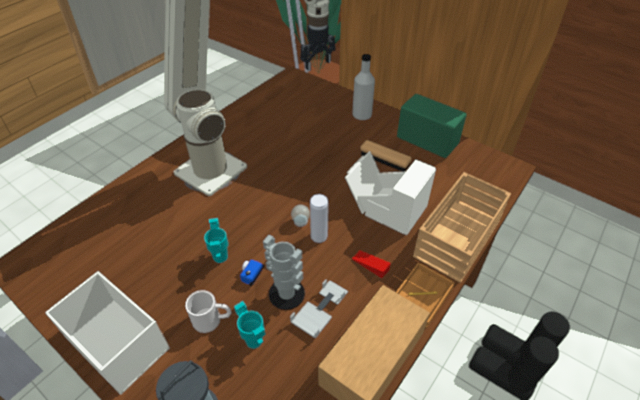

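View pics/top0.png

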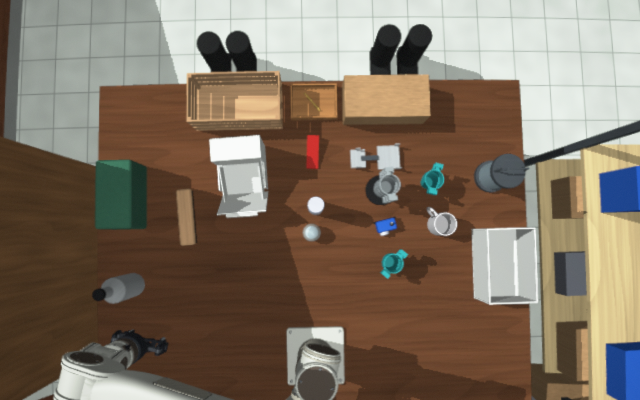

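The scene picture shows the grey stack on a black disc at (285,270). In the top view it is at (385,187). Two turquoise cups stand at top (432,180) and (393,263), and they are decoys because the task excludes turquoise. The white tilt-out bin is at scene (392,190), top (240,175), and opens towards the robot. The plain white box at top (505,265) is not the bin. Next I'll take an enlarged crop to confirm the cup and measure it.

```bash
python3 - <<'E'
from h import *
ims=[]
for n in('top','scene'):
    z=np.load(f'/tmp/{n}.npz'); P=z['P']; im=z['im']
    (u,v)=(385,187) if n=='top' else (283,265)
    a=cv2.resize(im[v-40:v+40,u-40:u+40],(400,400),interpolation=cv2.INTER_CUBIC); ims.append(a)
    # stack points
    q=P[v-50:v+50,u-50:u+50].reshape(-1,3); c0=np.array([.41,-.16])
    hi=q[(q[:,2]>.19)&(q[:,2]<.24)]; print(n,'hi',len(hi),hi.mean(0).round(4), hi.min(0).round(3),hi.max(0).round(3))
    t=hi[hi[:,2]>.206]; print('clip',len(t)); 
    if len(t)>4:
        m=t.mean(0); w,V=np.linalg.eigh(np.cov(t[:,:2].T)); print(m.round(4),np.sqrt(w),np.degrees(np.arctan2(V[1,1],V[0,1])))
        pr=(t[:,:2]-m[:2])@V[:,1]; A=t[pr>0].mean(0);B=t[pr<0].mean(0); print(A.round(4),B.round(4),((A+B)/2).round(4))
        print('max z',np.percentile(t[:,2],[50,90,99]).round(4))
    # bin
    sel=(P[...,1]>.1)&(P[...,1]<.4)&(P[...,0]>.3)&(P[...,0]<.8)
    r=P[sel]; top=r[(r[:,2]>.160)&(r[:,2]<.185)]
    print('case top',len(top),top.mean(0).round(4)); 
    rect=cv2.minAreaRect((top[:,:2]*1000).astype(np.float32)); print(rect, cv2.boxPoints(rect).round(0).tolist())
cv2.imwrite('pics/crop1.png',np.hstack(ims))
E
```

```text
top hi 206 [ 0.5618 -0.2326  0.2068] [ 0.51  -0.263  0.19 ] [ 0.612 -0.204  0.228]
clip 89
[ 0.5593 -0.234   0.2188] [0.00826684 0.04358522] -174.79934539391286
[ 0.5178 -0.2377  0.218 ] [ 0.6037 -0.2301  0.2196] [ 0.5608 -0.2339  0.2188]
max z [0.219  0.2236 0.2259]
case top 1147 [0.6849 0.2367 0.1706]
((685.8136596679688, 238.205078125), (72.29705810546875, 158.71920776367188), 3.0137550830841064) [[646.0, 316.0], [654.0, 157.0], [726.0, 161.0], [718.0, 319.0]]
scene hi 371 [ 0.5582 -0.2357  0.2044] [ 0.508 -0.266  0.19 ] [ 0.609 -0.203  0.222]
clip 139
[ 0.5651 -0.2352  0.2169] [0.00854179 0.04263547] -176.59063223904172
[ 0.5153 -0.238   0.2176] [ 0.6007 -0.2332  0.2165] [ 0.558  -0.2356  0.217 ]
max z [0.2184 0.2207 0.2221]
case top 880 [0.6832 0.2284 0.1688]
((682.004150390625, 234.29745483398438), (73.21292114257812, 161.26119995117188), 2.8978798389434814) [[641.0, 313.0], [650.0, 152.0], [723.0, 156.0], [714.0, 317.0]]
```

View pics/crop1.png

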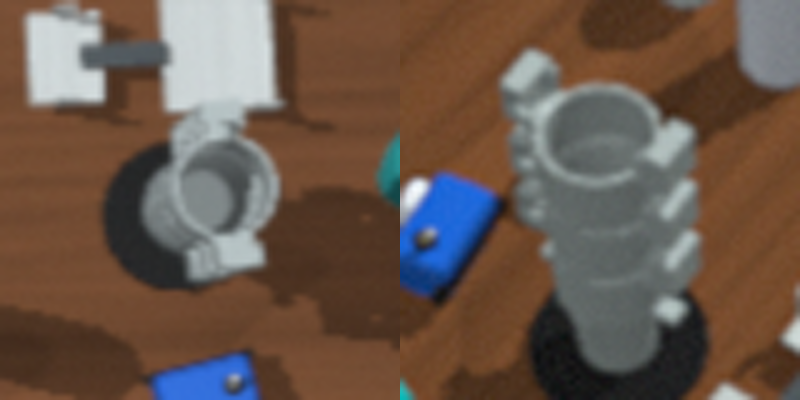

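The crop confirms that the grey stack on the black disc, with clips along about world x, is the one to use. In the top crop its top cup's rim is centred near (228,190). Next I'll measure the bin tilt from the saved clouds and make the first move.

```bash
python3 - <<'E'
from h import *
a=np.radians(3); C=np.array([[np.cos(a),np.sin(a)],[-np.sin(a),np.cos(a)]])
for n in('top','scene'):
    P=np.load(f'/tmp/{n}.npz')['P']; q=P[np.isfinite(P[...,0])]
    l=(q[:,:2]-[.562,.230])@C.T; z=q[:,2]
    m=(abs(l[:,1])<.04)&(l[:,0]>-.13)&(l[:,0]<.08)&(z>.01)&(z<.16); x=l[m,0]; zz=z[m]
    for lo in np.arange(-.12,.08,.01):
        s=(x>lo)&(x<lo+.01)
        if s.sum()>3: print(round(lo,2),s.sum(),np.percentile(zz[s],[5,50,95]).round(3),end=' | ')
    m=(z>.10)&(z<.14)&(l[:,0]>-.13)&(l[:,0]<-.05)&(abs(l[:,1])<.12); print('\nlip y',np.percentile(l[m,1],[1,50,99]).round(3),'xmin',np.percentile(l[m,0],[1,50]).round(3))
    m=(z>.15)&(z<.18)&(abs(q[:,0]-.5)<.08)&(abs(q[:,1]-.02)<.08); print('can',q[m].mean(0).round(3),m.sum())
E
```

```text
-0.09 59 [0.119 0.123 0.129] | -0.08 77 [0.123 0.128 0.133] | -0.07 68 [0.107 0.116 0.124] | -0.06 67 [0.091 0.099 0.109] | -0.05 67 [0.072 0.082 0.09 ] | -0.04 62 [0.054 0.065 0.072] | -0.03 60 [0.038 0.046 0.054] | -0.02 57 [0.019 0.028 0.039] | -0.01 39 [0.011 0.015 0.02 ] | -0.0 54 [0.011 0.014 0.019] | 0.01 71 [0.011 0.017 0.023] | 0.02 74 [0.018 0.024 0.03 ] | 0.03 73 [0.023 0.028 0.035] | 0.04 75 [0.028 0.035 0.042] | 0.05 75 [0.035 0.041 0.047] | 0.06 72 [0.04  0.045 0.051] | 0.07 104 [0.045 0.054 0.125] | 
lip y [-0.076 -0.     0.076] xmin [-0.087 -0.07 ]
can [ 0.505 -0.01   0.164] 209
-0.1 9 [0.12  0.121 0.124] | -0.09 40 [0.123 0.126 0.13 ] | -0.08 85 [0.113 0.121 0.132] | -0.07 92 [0.092 0.105 0.115] | -0.06 89 [0.078 0.088 0.099] | -0.05 100 [0.058 0.07  0.081] | -0.04 88 [0.039 0.052 0.062] | -0.03 68 [0.025 0.035 0.045] | -0.02 30 [0.012 0.02  0.026] | -0.01 4 [0.011 0.013 0.015] | -0.0 11 [0.013 0.015 0.019] | 0.01 10 [0.018 0.022 0.024] | 0.02 11 [0.024 0.027 0.031] | 0.03 8 [0.028 0.032 0.037] | 
lip y [-0.079 -0.007  0.074] xmin [-0.092 -0.073]
can [ 0.504 -0.015  0.162] 217
```

apply_moves:
  targets:
    - [[0.8,-0.5,0.5,7,1],[0.9,-0.6,0.5,7,1],[0.9,-0.6,0.5,5,1],[0.9,-0.6,0.5,0,1],[0.9,-0.6,0,0,1],[0.9,-0.6,0,0,1],[0.9,-0.6,0,0,1],[0.9,-0.6,0,0,1]]

```text
clock: 0.82
eef_pos: [0.3868, 0.3105, 0.318]
tool_rot: [-0.032, 1.0, 0.0, 0.0]
ft_force: [0.8, 0.2, -0.3]
grip_width: 0.0857
grasp_force: 0.0
```

apply_moves:
  targets:
    - [[0.4,-0.95,0,0,1],[0.4,-0.95,0,0,1],[0.4,-0.95,0,0,1],[0.4,-0.95,0,0,1],[0.3,-0.95,0,0,1],[0.3,-0.95,0,0,1],[0.3,-0.95,0,0,1],[0.3,-0.95,0,0,1]]

```text
clock: 1.48
eef_pos: [0.4975, 0.006, 0.3177]
tool_rot: [-0.031, 1.0, 0.0, -0.0]
ft_force: [0.7, -0.5, -0.7]
grip_width: 0.0854
grasp_force: 0.0
```

apply_moves:
  targets:
    - [[0.3,-0.95,0,0,1],[0.3,-0.95,0,0,1],[0.3,-0.95,0,0,1],[0.05,-0.95,0,0,1],[0,-0.95,0,0,1],[0,-0.95,0,0,1],[0,0,0,0,1],[0,0,0,0,1]]

```text
clock: 2.15
eef_pos: [0.5349, -0.2221, 0.3168]
tool_rot: [-0.029, 1.0, 0.001, -0.001]
ft_force: [-0.2, -0.2, 0.7]
grip_width: 0.0852
grasp_force: 0.0
```

```bash
python3 - <<'E'
from h import *
im,d,P=snap('wrist'); cv2.imwrite('pics/w1.png',im)
o=get_obs(); print(o['eef_pos'],o['tool_rot'],o['joint_pos'],o['clock'])
q=P[np.isfinite(P[...,0])]; q=q[(abs(q[:,0]-.559)<.075)&(abs(q[:,1]+.235)<.075)]
b=q[(q[:,2]>.194)&(q[:,2]<.203)]; print('rim',len(b),b.mean(0).round(4))
t=q[(q[:,2]>.21)&(q[:,2]<.23)]; print('clips',len(t))
rc=cv2.minAreaRect((t[:,:2]*1000).astype(np.float32)); print(rc)
print('all>0.19',cv2.minAreaRect((q[(q[:,2]>.19)&(q[:,2]<.23)][:,:2]*1000).astype(np.float32)), np.percentile(t[:,2],[5,50,95]))
for s in(1,-1):
    k=t[s*(t[:,0]-.559)>0]; print(s,len(k),k.mean(0).round(4),k.min(0).round(4),k.max(0).round(4))
E
```

```text
[ 0.53506524 -0.22054082  0.31711694] [-3.06169422e-02  9.99530793e-01  5.78574457e-04 -6.80093956e-04] [-3.91205237e-01  3.91002924e-01  3.91634058e-01  1.57314219e+00
  4.98816927e-04 -4.52449144e-01] 2.2
rim 1238 [ 0.5686 -0.2324  0.1978]
clips 1100
((558.94970703125, -233.3502655029297), (100.95438385009766, 26.090057373046875), 5.5622758865356445)
all>0.19 ((558.212646484375, -233.2095947265625), (63.051673889160156, 101.06932830810547), 72.48573303222656) [0.21495306 0.21962381 0.22075179]
1 494 [ 0.6006 -0.23    0.2191] [ 0.5921 -0.243   0.2103] [ 0.6099 -0.2157  0.2211]
-1 606 [ 0.5149 -0.2372  0.2191] [ 0.5077 -0.2511  0.21  ] [ 0.5245 -0.2238  0.2217]
```

View pics/w1.png

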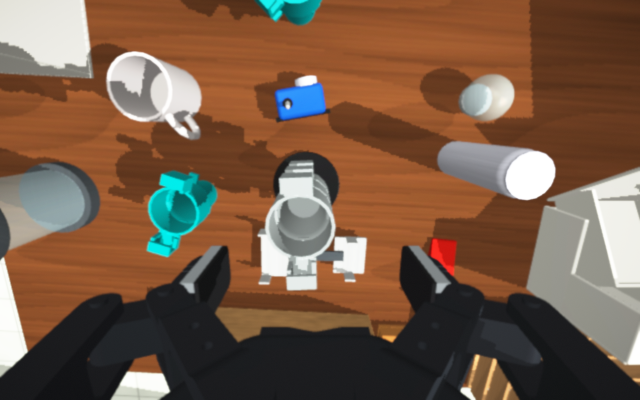

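The wrist view shows the stack's cup mouth at (302,225) with clips above and below it, between the open fingers. Next I'll centre, align and descend part way.

apply_moves:
  targets:
    - [[0.59,-0.33,0,1.7,1],[0,0,0,0,1],[0,0,-0.4,0,1],[0,0,-0.6,0,1],[0,0,-0.6,0,1],[0,0,0,0,1],[0,0,0,0,1],[0,0,0,0,1]]

```text
clock: 2.87
eef_pos: [0.5597, -0.2323, 0.2556]
tool_rot: [-0.047, 0.999, -0.0, 0.001]
ft_force: [0.4, -0.2, 0.8]
grip_width: 0.0854
grasp_force: 0.0
```

```bash
python3 - <<'E'
from h import *
im,d,P=snap('wrist')
o=get_obs(); x=R.from_quat(o['tool_rot']).as_matrix(); print(o['eef_pos'],np.degrees(np.arctan2(x[1,1],x[0,1])),x[:,2],o['ft_force'])
q=P[np.isfinite(P[...,0])]; q=q[(abs(q[:,0]-.559)<.065)&(abs(q[:,1]+.235)<.055)]
t=q[(q[:,2]>.21)&(q[:,2]<.228)]; print('clips',len(t),cv2.minAreaRect((t[:,:2]*1000).astype(np.float32)))
for s in(1,-1):
    k=t[s*(t[:,0]-.559)>0]; print(s,len(k),k.mean(0).round(4))
E
```

```text
[ 0.56006895 -0.23273129  0.25618067] 95.38124840147604 [ 0.00320155 -0.0012464  -0.9999941 ] [0.22157207 0.15416306 0.15714631]
clips 2080 ((559.1525268554688, -233.23182678222656), (101.1723861694336, 26.052906036376953), 5.521942615509033)
1 909 [ 0.6007 -0.2299  0.2192]
-1 1171 [ 0.5152 -0.237   0.2194]
```

Centred within 1 mm and aligned. Next I'll descend and grip.

apply_moves:
  targets:
    - [[-0.02,-0.01,-0.5,0,1],[0,0,-0.5,0,1],[0,0,-0.4,0,1],[0,0,-0.35,0,1],[0,0,0,0,1],[0,0,0,0,0.5],[0,0,0,0,0],[0,0,0,0,-0.3]]

```text
clock: 3.58
eef_pos: [0.5597, -0.2342, 0.1867]
tool_rot: [-0.046, 0.999, -0.001, 0.002]
ft_force: [-0.4, 0.7, -0.7]
grip_width: 0.0626
grasp_force: 66.4
```

apply_moves:
  targets:
    - [[0,0,0,0,-0.6],[0,0,0,0,-1],[0,0,0,0,-1],[0,0,0,0,-1],[0,0,0,0,-1]]

```text
clock: 4.0
eef_pos: [0.5597, -0.2341, 0.1865]
tool_rot: [-0.046, 0.999, -0.001, 0.002]
ft_force: [-0.4, 0.2, 6.4]
grip_width: 0.0629
grasp_force: 67.4
```

apply_moves:
  targets:
    - [[0,0,0.05,0,-1],[0,0,0.05,0,-1],[0,0,0.05,0,-1],[0,0,0.05,0,-1],[0,0,0,0,-1],[0,0,0,0,-1]]

```text
clock: 4.5
eef_pos: [0.5583, -0.2336, 0.1919]
tool_rot: [-0.046, 0.999, 0.0, -0.0]
ft_force: [0.2, -0.4, 0.4]
grip_width: 0.0627
grasp_force: 66.7
```

```bash
python3 - <<'E'
from h import *
im,d,P=snap('wrist'); o=get_obs(); print(o['eef_pos'],o['ft_force'],o['ft_torque'])
q=P[np.isfinite(P[...,0])]; q=q[(abs(q[:,0]-.559)<.065)&(abs(q[:,1]+.235)<.055)]
t=q[(q[:,2]>.21)&(q[:,2]<.24)]; print(len(t),np.percentile(t[:,2],[50,75,90,99]))
if len(t)>10: print(cv2.minAreaRect((t[t[:,2]>np.median(t[:,2])-.006][:,:2]*1000).astype(np.float32)))
E
```

```text
[ 0.5582995  -0.23358994  0.19185631] [-0.10292426 -0.60559822 -0.29691636] [-0.02197641 -0.14758605  0.03538771]
11964 [0.22907868 0.23457043 0.2366169  0.23938493]
((539.327880859375, -236.46640014648438), (63.168270111083984, 112.37306213378906), 5.379512310028076)
```

```bash
python3 - <<'E'
from h import *
z=np.load('/tmp/wrist.npz'); cv2.imwrite('pics/w2.png',z['im']); q=z['P'].reshape(-1,3); q=q[np.isfinite(q[:,0])]
for c in((.6035,-.2297),(.5130,-.2372)):
    k=q[(abs(q[:,0]-c[0])<.012)&(abs(q[:,1]-c[1])<.009)&(q[:,2]>.205)]
    print(len(k), np.histogram(k[:,2],np.arange(.205,.245,.002))[0])
print(get_obs()['eef_pos'])
E
```

```text
0 [0 0 0 0 0 0 0 0 0 0 0 0 0 0 0 0 0 0 0 0]
2509 [  41   41   32   34   43   51   43   55   52  646 1465    6    0    0
    0    0    0    0    0    0]
[ 0.5582995  -0.23358994  0.19185631]
```

View pics/w2.png

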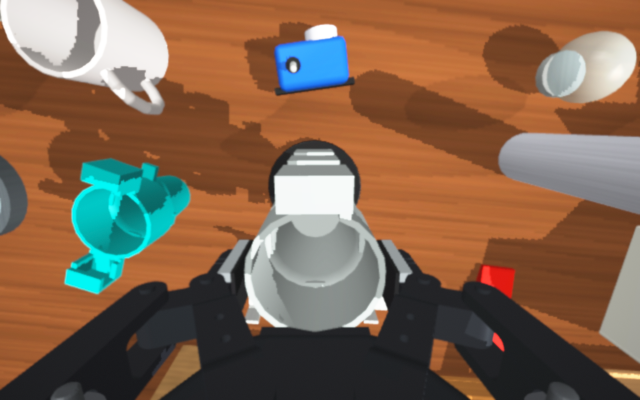

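The view shows the cup held between the pads at (235,270) and (395,270). Its clip top at (313,190) reads 0.225 m, so the cup has risen about 5.5 mm. I'll raise it 3 mm more, then turn.

apply_moves:
  targets:
    - [[0,0,0.07,0,-1],[0,0,0,0,-1],[0,0,0,0,-1]]

```text
clock: 4.8
eef_pos: [0.5583, -0.2337, 0.1949]
tool_rot: [-0.046, 0.999, -0.0, 0.0]
ft_force: [-0.5, 0.3, -1.7]
grip_width: 0.0631
grasp_force: 66.6
```

apply_moves:
  targets:
    - [[0,0,0,3,-1],[0,0,0,3,-1],[0,0,0,3,-1],[0,0,0,3,-1],[0,0,0,0,-1]]

```text
clock: 5.22
eef_pos: [0.5579, -0.2336, 0.1946]
tool_rot: [-0.151, 0.989, 0.0, -0.0]
ft_force: [1.2, -0.4, -0.7]
grip_width: 0.0629
grasp_force: 66.6
```

Low forces and the cup is turning freely: 12° done, 31° to go.

apply_moves:
  targets:
    - [[0,0,0,4,-1],[0,0,0,4,-1],[0,0,0,4,-1],[0,0,0,4,-1],[0,0,0,4,-1],[0,0,0,4,-1],[0,0,0,4,-1],[0,0,0,3,-1]]

```text
clock: 5.88
eef_pos: [0.558, -0.2336, 0.1946]
tool_rot: [-0.41, 0.912, 0.0, -0.0]
ft_force: [1.1, 0.1, -2.2]
grip_width: 0.0635
grasp_force: 66.6
```

apply_moves:
  targets:
    - [[0,0,0,0,-1],[0,0,0,0,-1]]

```text
clock: 6.05
eef_pos: [0.5581, -0.2336, 0.1946]
tool_rot: [-0.408, 0.913, 0.0, -0.0]
ft_force: [0.7, -0.3, -0.7]
grip_width: 0.0625
grasp_force: 66.6
```

Turned 43°. Next I'll check numerically that the cup turned with the hand.

```bash
python3 - <<'E'
from h import *
a=np.load('/tmp/wrist.npz')['im']
im,d,P=snap('wrist')
f=lambda i:cv2.cvtColor(i,cv2.COLOR_BGR2GRAY)[170:330,240:395].astype(np.float32)
print(np.abs(f(a)-f(im)).mean(),cv2.phaseCorrelate(f(a),f(im)))
k=P[175:212,280:350].reshape(-1,3); k=k[k[:,2]>.2]; m=k.mean(0); print(m, np.degrees(np.arctan2(m[1]+.2335,m[0]-.559))+180)
E
```

```text
28.69496 ((-0.1108592653247058, -0.0659286382821449), 0.5168534822762012)
[ 0.5282833  -0.26571806  0.22804737] 46.366579940968506
```

apply_moves:
  targets:
    - [[0,0,0.05,0,-1],[0,0,0.05,0,-1],[0,0,0.05,0,-1],[0,0,0,0,-1]]

```text
clock: 6.43
eef_pos: [0.5586, -0.2338, 0.2015]
tool_rot: [-0.409, 0.913, -0.0, 0.0]
ft_force: [-0.4, 0.3, -0.9]
grip_width: 0.0629
grasp_force: 66.6
```

apply_moves:
  targets:
    - [[0,0,0.3,0,-1],[0,0,0.4,0,-1],[0,0,0.5,0,-1],[0,0,0.5,0,-1],[0,0,0.5,0,-1],[0,0,0.5,0,-1],[0,0,0.5,0,-1],[0,0,0,0,-1]]

```text
clock: 7.1
eef_pos: [0.5597, -0.2342, 0.3336]
tool_rot: [-0.409, 0.912, -0.003, 0.003]
ft_force: [0.7, -0.7, -0.2]
grip_width: 0.0632
grasp_force: 66.6
```

apply_moves:
  targets:
    - [[0.05,0.3,0,-2,-1],[0.05,0.6,0,-3,-1],[0.05,0.8,0,-4,-1],[0.05,0.8,0,-4,-1],[0.05,0.8,0,-4,-1],[0.05,0.8,0,-4,-1],[0.05,0.8,0,-4,-1],[0.05,0.8,0,-4,-1]]

```text
clock: 7.77
eef_pos: [0.5738, -0.0041, 0.3274]
tool_rot: [-0.166, 0.986, 0.0, -0.001]
ft_force: [0.4, -0.3, -1.3]
grip_width: 0.0627
grasp_force: 66.6
```

apply_moves:
  targets:
    - [[0.05,0.8,0,-4,-1],[0.05,0.8,0,-4,-1],[0.05,0.8,0,-4,-1],[0.05,0.8,0,-4,-1],[0.05,0.8,0,0,-1],[0.05,0.6,0,0,-1],[0,0.5,0,0,-1],[0,0,0,0,-1]]

```text
clock: 8.43
eef_pos: [0.5856, 0.2026, 0.3265]
tool_rot: [-0.031, 1.0, 0.001, -0.001]
ft_force: [-0.4, 0.2, -1.5]
grip_width: 0.0625
grasp_force: 66.6
```

apply_moves:
  targets:
    - [[0,0,0,0,-1],[0,0,0,0,-1]]

```text
clock: 8.6
eef_pos: [0.5861, 0.198, 0.3277]
tool_rot: [-0.029, 1.0, -0.0, -0.001]
ft_force: [0.3, -0.3, -0.7]
grip_width: 0.0626
grasp_force: 66.6
```

```bash
python3 - <<'E'
from h import *
o=get_obs(); x=R.from_quat(o['tool_rot']).as_matrix(); print(o['eef_pos'],np.degrees(np.arctan2(x[1,1],x[0,1])),o['joint_pos'],o['grasp_force'])
E
```

```text
[0.5860604  0.19798095 0.32772199] 93.3103562637593 [ 3.26012085e-01  4.84095489e-01  5.61658057e-01  1.64988300e+00
 -5.00920948e-04  2.68236444e-01] 66.61346987821162
```

apply_moves:
  targets:
    - [[0.02,0.4,0,0,-1],[0,0.43,0,0,-1],[0,0,-0.4,0,-1],[0,0,-0.6,0,-1],[0,0,-0.6,0,-1],[0,0,-0.4,0,-1],[0,0,0,0,-1],[0,0,0,0,-1]]

```text
clock: 9.27
eef_pos: [0.5867, 0.2307, 0.248]
tool_rot: [-0.028, 1.0, -0.0, -0.001]
ft_force: [0.6, -0.9, -0.9]
grip_width: 0.063
grasp_force: 66.6
```

```bash
python3 - <<'E'
from h import *
im,d,P=snap('wrist'); o=get_obs(); print(o['eef_pos']); 
s,ds,Ps=snap('scene'); s=cv2.resize(s[130:260,310:470],(640,520)); cv2.imwrite('pics/b1.png',s)
a=np.radians(3); C=np.array([[np.cos(a),np.sin(a)],[-np.sin(a),np.cos(a)]])
q=P[np.isfinite(P[...,0])]; l=(q[:,:2]-[.562,.230])@C.T; z=q[:,2]
m=(z>.163)&(z<.18)&(l[:,0]>.06); print('cover',m.sum(), l[m].min(0) if m.sum() else '')
m=(abs(z-.12)<.006)&(l[:,0]<-.05)&(l[:,0]>-.13)&(abs(l[:,1])<.1); print('lip',m.sum(), np.percentile(l[m],[1,50,99],axis=0).round(4) if m.sum() else '')
E
```

```text
[0.58744656 0.23109754 0.24950184]
cover 1035 [ 0.09198297 -0.05942672]
lip 2918 [[-0.0896 -0.0741]
 [-0.072   0.001 ]
 [-0.0664  0.0759]]
```

View pics/b1.png

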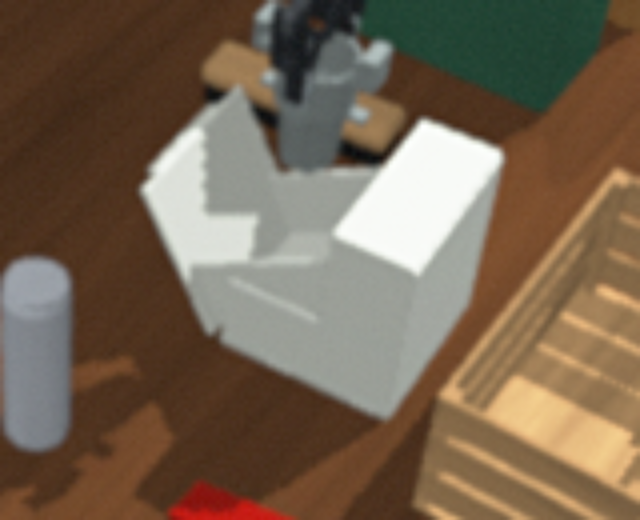

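The crop shows the cup hanging upright over the middle of the open bin, with its foot at (308,165). Next I'll lower it.

apply_moves:
  targets:
    - [[0.07,0,-0.3,0,-1],[0,0,-0.4,0,-1],[0,0,-0.5,0,-1],[0,0,-0.5,0,-1],[0,0,-0.5,0,-1],[0,0,-0.3,0,-1],[0,0,-0.1,0,-1],[0,0,0,0,-1]]

```text
clock: 10.03
eef_pos: [0.5901, 0.2315, 0.145]
tool_rot: [-0.029, 1.0, 0.0, 0.0]
ft_force: [0.4, -0.5, -1.1]
grip_width: 0.0629
grasp_force: 66.6
```

apply_moves:
  targets:
    - [[0,0,-0.07,0,-1],[0,0,-0.07,0,-1],[0,0,-0.07,0,-1],[0,0,0,0,-1]]

```text
clock: 10.37
eef_pos: [0.59, 0.2316, 0.1365]
tool_rot: [-0.029, 1.0, 0.0, 0.0]
ft_force: [0.0, -0.4, -2.5]
grip_width: 0.0626
grasp_force: 66.6
```

apply_moves:
  targets:
    - [[0,0,-0.07,0,-1],[0,0,-0.05,0,-1],[0,0,0,0,-1]]

```text
clock: 10.62
eef_pos: [0.5896, 0.2315, 0.131]
tool_rot: [-0.029, 1.0, -0.0, -0.0]
ft_force: [-0.2, 0.0, -2.3]
grip_width: 0.063
grasp_force: 66.6
```

apply_moves:
  targets:
    - [[0,0,-0.05,0,-1],[0,0,-0.05,0,-1],[0,0,0,0,-1]]

```text
clock: 10.87
eef_pos: [0.5897, 0.2316, 0.1273]
tool_rot: [-0.029, 1.0, 0.0, -0.0]
ft_force: [-0.6, 0.2, -0.5]
grip_width: 0.0627
grasp_force: 66.9
```

apply_moves:
  targets:
    - [[0,0,-0.05,0,-1],[0,0,0,0,-1]]

```text
clock: 11.03
eef_pos: [0.5901, 0.2317, 0.1263]
tool_rot: [-0.029, 1.0, 0.0, 0.0]
ft_force: [-1.7, -0.6, 3.1]
grip_width: 0.0628
grasp_force: 67.4
```

apply_moves:
  targets:
    - [[0,0,-0.05,0,-1],[0,0,0,0,-1]]

```text
clock: 11.2
eef_pos: [0.5907, 0.2317, 0.1249]
tool_rot: [-0.029, 1.0, 0.0, 0.001]
ft_force: [-0.7, -0.6, 5.3]
grip_width: 0.0623
grasp_force: 67.6
```

Floor contact. Next I'll open in stages.

apply_moves:
  targets:
    - [[0,0,0,0,0.5],[0,0,0,0,0.55],[0,0,0,0,0.6],[0,0,0,0,0.8],[0,0,0,0,1],[0,0,0,0,1],[0,0,0,0,1],[0,0,0,0,1]]

```text
clock: 11.87
eef_pos: [0.5898, 0.2316, 0.1234]
tool_rot: [-0.029, 1.0, -0.0, -0.0]
ft_force: [-0.1, -0.1, -0.5]
grip_width: 0.0851
grasp_force: 0.0
```

```bash
python3 - <<'E'
from h import *
im,d,P=snap('wrist'); s,ds,Ps=snap('scene'); s=cv2.resize(s[130:260,310:470],(492,400)); cv2.imwrite('pics/b2.png',np.hstack([s,cv2.resize(im,(300,400))[:, :]]))
print(get_obs()['eef_pos'])
E
```

```text
[0.58987861 0.23158245 0.12348453]
```

View pics/b2.png

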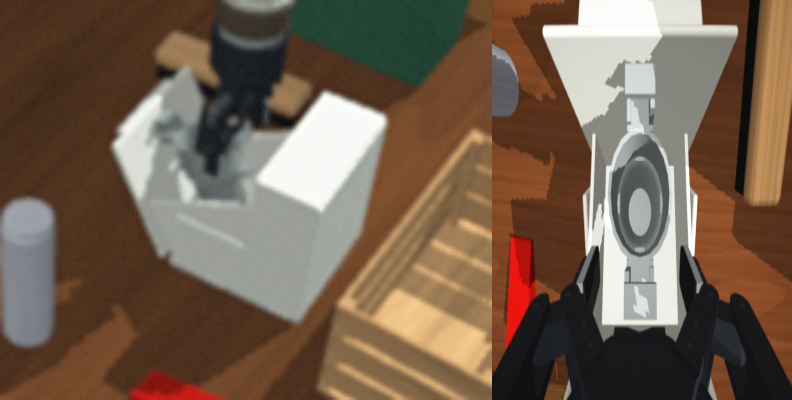

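The cup stands in the bin leaning forward with its front clip on the front panel (wrist half, (640,80)), and both fingers are clear of it. Next I'll raise the hand, go in front of the lip with fingers shut and come down.

apply_moves:
  targets:
    - [[0,0,0.3,0,1],[0,0,0.6,0,1],[0,0,0.8,0,1],[0,0,0.8,0,1],[0,0,0.8,0,1],[0,0,0.8,0,0],[0,0,0.5,0,-1],[0,0,0,0,-1]]

```text
clock: 12.63
eef_pos: [0.5917, 0.2323, 0.314]
tool_rot: [-0.029, 1.0, 0.002, 0.005]
ft_force: [-0.1, 0.3, 1.2]
grip_width: 0.0515
grasp_force: 0.0
```

apply_moves:
  targets:
    - [[-0.5,-0.03,0,0,-1],[-0.8,-0.03,0,0,-1],[-0.8,-0.03,0,0,-1],[-0.8,-0.03,0,0,-1],[-0.8,-0.03,0,0,-1],[-0.4,0,0,0,-1],[0,0,0,0,-1],[0,0,0,0,-1]]

```text
clock: 13.3
eef_pos: [0.4254, 0.2256, 0.3076]
tool_rot: [-0.029, 1.0, 0.0, 0.0]
ft_force: [1.3, -0.3, -0.3]
grip_width: -0.0
grasp_force: 0.0
```

apply_moves:
  targets:
    - [[0,0,-0.5,0,-1],[0,0,-0.8,0,-1],[0,0,-0.8,0,-1],[0,0,-0.8,0,-1],[0,0,-0.8,0,-1],[0,0,-0.7,0,-1],[0,0,-0.5,0,-1],[0,0,0,0,-1]]

```text
clock: 13.97
eef_pos: [0.4238, 0.2238, 0.1064]
tool_rot: [-0.028, 1.0, -0.002, -0.004]
ft_force: [-1.9, -0.8, -0.3]
grip_width: 0.0001
grasp_force: 0.0
```

apply_moves:
  targets:
    - [[0.2,0,0,0,-1],[0.3,0,0,0,-1],[0.2,0,0,0,-1],[0.2,0,0,0,-1],[0.2,0,0,0,-1],[0.2,0,0,0,-1],[0.2,0,0,0,-1],[0.1,0,0,0,-1]]

```text
clock: 14.63
eef_pos: [0.489, 0.2263, 0.1158]
tool_rot: [-0.029, 1.0, 0.001, -0.001]
ft_force: [-17.5, -2.2, 34.4]
grip_width: 0.0
grasp_force: 3.3
```

The rising lip is lifting the finger structure (34 N upward). I'll back off, raise the tool so only the fingertips push, then follow the lip's arc.

apply_moves:
  targets:
    - [[-0.2,0,0,0,-1],[-0.1,0,0.2,0,-1],[0,0,0.25,0,-1],[0,0,0,0,-1],[0,0,0,0,-1]]

```text
clock: 15.05
eef_pos: [0.4792, 0.226, 0.1308]
tool_rot: [-0.029, 1.0, 0.001, 0.001]
ft_force: [-0.8, 0.6, 0.1]
grip_width: -0.0002
grasp_force: 0.0
```

```bash
python3 - <<'E'
from h import *
s,d,Ps=snap('scene'); t,_,P=snap('top'); cv2.imwrite('pics/b3.png',np.hstack([cv2.resize(s[130:260,310:470],(492,400)),cv2.resize(t[120:230,200:280],(290,400))]))
o=get_obs(); print(o['eef_pos'],o['ft_force'])
a=np.radians(3); C=np.array([[np.cos(a),np.sin(a)],[-np.sin(a),np.cos(a)]])
for P in(P,Ps):
    q=P[np.isfinite(P[...,0])]; l=(q[:,:2]-[.563,.230])@C.T; z=q[:,2]
    m=(abs(abs(l[:,1])-.042)<.02)&(l[:,0]>-.12)&(l[:,0]<-.01)&(z>.06)&(z<.165)
    i=m&(z>np.percentile(z[m],75)); print(m.sum(),np.percentile(z[m],[75,95]),np.percentile(l[i,0],[2,50,98]))
E
```

```text
[0.47823405 0.22560266 0.12953116] [0.02941226 0.09351827 0.42524892]
127 [0.13973254 0.14441442] [-0.0585247  -0.04874334 -0.04396479]
318 [0.13679944 0.14328736] [-0.0807492  -0.0547103  -0.04640745]
```

View pics/b3.png

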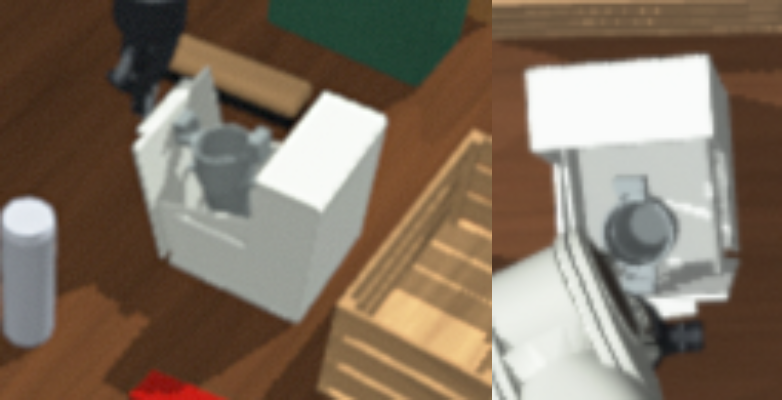

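The bin is now about half shut and the cup stands upright inside (scene half (222,160)). I'll continue with the fingertips just below the lip's top.

apply_moves:
  targets:
    - [[0,0,0.4,0,-1],[0,0,0,0,-1],[0.15,0,0,0,-1],[0.15,0,0.03,0,-1],[0.15,0,0.03,0,-1],[0.15,0,0.03,0,-1],[0.15,0,0.03,0,-1],[0,0,0,0,-1]]

```text
clock: 15.82
eef_pos: [0.5094, 0.2257, 0.1502]
tool_rot: [-0.029, 1.0, 0.0, 0.001]
ft_force: [-0.7, -0.6, 0.4]
grip_width: -0.0001
grasp_force: 0.2
```

apply_moves:
  targets:
    - [[0.15,0,0.03,0,-1],[0.15,0,0.03,0,-1],[0.1,0,0.02,0,-1],[0,0,0,0,-1]]

```text
clock: 16.15
eef_pos: [0.5252, 0.2256, 0.1535]
tool_rot: [-0.029, 1.0, -0.0, 0.001]
ft_force: [-0.7, 0.3, 1.0]
grip_width: -0.0001
grasp_force: 0.0
```

apply_moves:
  targets:
    - [[0.1,0,0,0,-1],[0.1,0,0,0,-1],[0.08,0,0,0,-1],[0,0,0,0,-1]]

```text
clock: 16.48
eef_pos: [0.5331, 0.2254, 0.1534]
tool_rot: [-0.029, 1.0, -0.0, -0.002]
ft_force: [-8.7, -0.4, 5.9]
grip_width: -0.0001
grasp_force: 4.1
```

```bash
cat > lip.py <<'E'
from h import *
o=get_obs(); print(o['eef_pos'],o['ft_force'])
a=np.radians(3); C=np.array([[np.cos(a),np.sin(a)],[-np.sin(a),np.cos(a)]])
for n in('top','scene'):
    _,_,P=snap(n)
    q=P[np.isfinite(P[...,0])]; l=(q[:,:2]-[.563,.230])@C.T; z=q[:,2]
    m=(abs(abs(l[:,1])-.042)<.02)&(l[:,0]>-.12)&(l[:,0]<.02)&(z>.06)&(z<.165)
    i=m&(z>.137); print(m.sum(),i.sum(),np.percentile(z[m],[75,95]),np.percentile(l[i,0],[2,10,50,90,98]).round(4))
E
python3 lip.py
```

```text
[0.53313876 0.22539599 0.15344214] [-8.69031006 -0.37421247  5.93034046]
38 28 [0.15128293 0.15292733] [-0.0076 -0.006  -0.0033 -0.0009 -0.0001]
235 98 [0.14693217 0.15042037] [-0.0225 -0.0197 -0.0095 -0.0053 -0.0045]
```

apply_moves:
  targets:
    - [[0.08,0,0,0,-1],[0.05,0,0,0,-1],[0,0,0,0,-1]]

```text
clock: 16.83
eef_pos: [0.5335, 0.2254, 0.1534]
tool_rot: [-0.03, 1.0, 0.0, -0.007]
ft_force: [-20.7, -0.4, 13.7]
grip_width: 0.0
grasp_force: 10.4
```

apply_moves:
  targets:
    - [[0.08,0,0,0,-1],[0.05,0,0,0,-1],[0,0,0,0,-1]]

```text
clock: 17.08
eef_pos: [0.5338, 0.2253, 0.1533]
tool_rot: [-0.03, 0.999, 0.0, -0.012]
ft_force: [-33.0, -0.2, 20.6]
grip_width: -0.0001
grasp_force: 16.8
```

Firm stop at 33 N with no further travel, so the bin is shut. I'll back off and look.

apply_moves:
  targets:
    - [[-0.2,0,0,0,-1],[-0.3,0,0,0,-1],[-0.6,0,0,0,-1],[-0.8,0,0,0,-1],[-0.8,0,0.5,0,-1],[-0.5,0,0.8,0,-1],[0,0,0.8,0,-1],[0,0,0,0,-1]]

```text
clock: 17.75
eef_pos: [0.4202, 0.2271, 0.2442]
tool_rot: [-0.029, 1.0, 0.002, 0.006]
ft_force: [1.3, 1.0, -0.0]
grip_width: 0.0001
grasp_force: 0.0
```

```bash
python3 lip.py; python3 - <<'E'
from h import *
s=np.load('/tmp/scene.npz')['im']; t=np.load('/tmp/top.npz')['im']
w,_,_=snap('wrist')
cv2.imwrite('pics/f.png',np.hstack([cv2.resize(s[130:260,310:470],(400,325)),cv2.resize(t[110:240,190:350],(400,325))]))
E
```

```text
[0.42018279 0.22706015 0.24423603] [ 1.30651105  0.98135541 -0.03825783]
129 110 [0.15055783 0.15362406] [-0.0164 -0.0145 -0.0073 -0.001  -0.0005]
238 100 [0.14755864 0.15166191] [-0.0214 -0.0199 -0.0097 -0.0049 -0.004 ]
```

View pics/f.png

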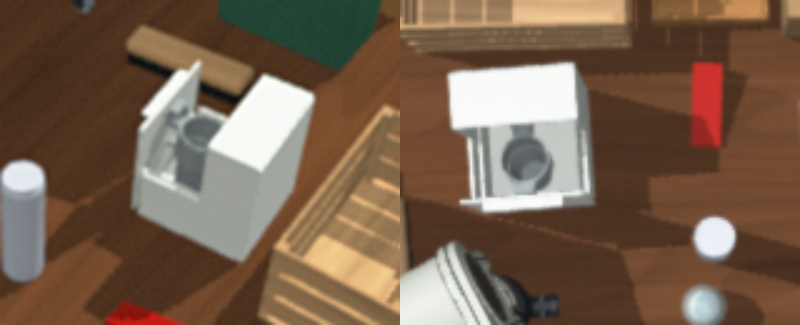

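The bin's front is upright and flush with the case (top half, (520,205)). The cup stands mouth up inside, and the can, marble and wedge look undisturbed. I'll hand in the job now.

```bash
python3 -c "
from workcell import order; print(order.job_done())"
```

```text
the job is handed in; nothing more can be done
None
```

I took the top cup off the stack, set it mouth up in the open bin, and pushed the bin shut with the cup standing inside. I then handed the job in at about 18 s; no verdict was returned.

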